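Clamp an eraser in the cam clamp for stamp carving

ROBOT

A 6-joint arm with a two-finger parallel gripper is mounted at the origin on the work surface. World frame = base frame: x ahead of the robot, y to its left, z up, the work surface at z = 0. Lengths are in m, angles in degrees, forces in N, time in s.
With the tool pointing down it reaches from about 0.375 to 0.9 m from the base axis. Payload 3.1 kg.
Tool frame: the origin (TCP) lies on the front face of the gripper's body, between the roots of the fingers; the fingertips stand 70 mm ahead of it and the grasp point (between the pads) lies 51 mm ahead of it (bot.tip_extent is the distance from the TCP to the fingertips, in m); z points along the fingers, x is the direction in which the jaws open and shut, and the axes are right-handed (so a half turn about z gives the same grasp; the last joint's range is limited). The gripper opens to 87 mm and grips with 3 to 60 N. Pads are 19 mm wide; open, the fingers measure 117 mm over their backs; the gripper's body (75 mm by 190 mm) begins 51 mm behind the grasp point.
Start: joints at [63.169, 30.224, 82.088, -0, 67.689, -10.227], TCP at [0.179, 0.599, 0.292] pointing down, gripper open.
Joint ranges: [-176.69, 176.69], [-43.24, 126.21], [12.49, 139.97], [-82, 262], [0, 151.66], [-163.58, 163.58]. Speed limits (degrees/s): [159.86, 159.86, 180, 180, 180, 180].

INTERFACE

Orientations are given as a 3x3 rotation matrix whose columns are the frame's x, y, z axes.
In Python, from rig import bot, viewer, ticket gives the robot as it stands. The module is installed in compiled form; this text tells all that it offers.
- The arm moves only by the tool arm_command, never from a script. Its argument "targets" is a list of rows, each an object with "rot": the turn, a rotation vector about the tool's x, y, z in degrees, a list of three; "offset": the shift along the tool's x, y, z in cm, a list of three; "gripper": the closure, from 0 (fully open) to 1 (shut). A call has 1 to 8 rows; each row is the pose to reach, as a shift and turn from the pose commanded when the call began, along the tool's axes at that moment; what a row does not reach only later rows make up. A row lasts 1/10 s, in which the tool goes at most 50 mm and 8.59 degrees, less where a joint would pass 70% of its speed; a pose out of reach is approached as far as the arm can. A call with a gripper value outside its range is refused whole. The fingers move at their own pace and stop on an object; the grip force is fixed at half the most. Time passes only in rows, so rows that repeat a pose let the fingers close. It gives the time, the measured TCP pose, the force and the opening at its end, in the units of the state.
- bot.read_state(): the state, without advancing time (a new reading comes with each control period).
- viewer.capture(name): name is "scene" or "side" or "wrist"; returns a dict with "frame" (480x640x3 uint8, red, green, blue), "fx", "fy", "cx", "cy" (pixels), "D" ([k1, k2, p1, p2, k3] as OpenCV has them; the pictures are not rectified), "view" (4x4, takes a point from world to camera coordinates). Camera axes: x right, y down, z forward; pixel columns grow to the right and rows downward; lengths in m; the calibration is good to about 2 mm. A picture is of the moment at which its call begins. There is no depth.
- ticket.hand_in(): hands the job in, once; it reports no verdict.
The state is a dict: "time_s": time; "joint_positions": joint angles; "qvel": joint speeds; "tau": joint torques, N m; "position": TCP position; "tcp_rot": TCP orientation; "force": force on the tool from outside, world axes, zero at the start; "moment": the same for the moment, N m; "opening": opening from 0.0 (shut) to 1.0 (fully open).
Only numpy, scipy, OpenCV 4.12 (cv2) and the standard library are available. Lean on these libraries where they do the work, as an engineer would, in place of code of your own. Each camera call takes 0.05 s, during which the arm holds its last target. There are 200 camera calls.

TASK

Get the eraser ready for stamp carving: lay it flat in the bed of the small carving clamp, its long side along the jaw, midway along the jaw, and let go of it. Then turn the eccentric knob clockwise until its lobe bears on the eraser and holds it against the sprung jaw with about 13 newtons (8 to 18 will do); never squeeze it with more than 25 newtons, and let go of the knob. Leave the other things on the desk where they are.

Things in the scene. Friction and masses are not known exactly. Their poses are not given: they have to be found in the camera images.
- eraser_mid (a point): centre of the loose white hard silicone eraser, a plain block 24 (x) x 50 (y) x 18 (z) mm, about 28 g, lying flat; its long side is its y axis, so gripped by its two ends it is 50 mm wide. Its underside is 9 mm below this point
- eraser: the same eraser; origin at the centre of its underside
- bed (a point): centre of the clamp's bed, on the upper face of its base plate, 8 mm above the desk. Axes: +x from the knob to the sprung jaw, y along the jaw, z up. Laid with its middle over this point, long side along y, the eraser stands 3.5 mm clear of the open lobe and 3 to 10.5 mm clear of the jaw (set by hand, so its place varies and is not told). The bed's ends (+y, -y) are open for fingers
- clamp: the carving clamp, fixed: aluminium base plate 150 x 90 x 8 mm; origin under the bed point, same axes. Its black jaw has a face 44 mm long in y, to 22 mm above the bed with a sloping lead-in at the top, and gives on springs along +x at 5 N per mm, without preload, at most 10 mm
- knob_grip (a point): on the upright axis of the eccentric knob, at mid height of its black bar grip; 27.5 mm to -x and 9 mm to -y of the bed point (clamp axes) and 43 mm above the desk. The bar is 40 mm long, 12 mm thick and 22 mm tall, from 32 to 54 mm above the desk; its length is this point's y axis and turns with the knob
- knob (a joint): turn of the knob in rad, 0 fully open, growing clockwise seen from above, stop at 2.95; it starts between 0 and 0.3; at 0 the bar lies along the clamp's y axis. Its dry friction is a constant 0.14 N m or so, and it stays where it is left
- lobe_mid (a point): centre of the eccentric lobe under the bar: grey polished disc, radius 22, height 18 mm, 10 mm off the knob's axis, on the -x side at knob angle 0; at angle a its face is 10*(1-cos a) mm nearer the jaw. It is 18 mm above the desk. Friction on the eraser about 0.25: each newton of squeeze adds about 0.010*sin a + 0.0055 N m to the moment needed to turn the knob
- cup: bystander: green ceramic cup, 76 mm across, 85 mm tall; origin under its centre
- compass: bystander: chrome drawing compass lying flat, 145 mm long, 16 mm tall at most
- pencil: bystander: red mechanical pencil, 125 mm long, 8 mm thick
- ruler: bystander: aluminium ruler lying flat, 30 x 160 x 4 mm
- tape: bystander: paper tape roll lying flat, 48 mm across, 18 mm tall
- inktin: bystander: flat steel ink-pad tin, 70 x 50 x 14 mm
Not all that is in view belongs to the job. Of the things that look like the eraser, the smaller one is meant. Several things have the shape of the clamp; the one meant has the colours described above.

How it is judged (in metres and radians):
On the way, in this order (a step that is already met when the one before it is completed fails the run):
1. the eraser lies flat in the bed, let go, with the lobe not yet squeezing it (z of eraser_mid in the frame of bed between 0.006 and 0.0125 m and y of eraser_mid in the frame of bed between -0.01 and 0.01 m and x of eraser_mid in the frame of bed between -0.006 and 0.017 m and angle between the y axis of eraser_mid and the y axis of bed, either way round below 0.17 rad and angle between eraser_mid's own z axis and vertical below 0.08 rad and contact force between the fingers and eraser below 0.1 N and contact force between knob_c2 and eraser below 2 N), for 0.2 s.
2. the lobe bears on the eraser with 8 to 18 N (z of eraser_mid in the frame of bed between 0.006 and 0.0125 m and y of eraser_mid in the frame of bed between -0.01 and 0.01 m and x of eraser_mid in the frame of bed between -0.006 and 0.017 m and angle between the y axis of eraser_mid and the y axis of bed, either way round below 0.17 rad and angle between eraser_mid's own z axis and vertical below 0.08 rad and contact force between knob_c2 and eraser between 8 and 18 N), for 0.2 s.
At the end, for the whole second after the job is handed in: The eraser lies flat in the clamp's bed (underside on the base plate within about 3 mm, level within 0.08 rad), its long side along the jaw within 0.17 rad and its middle within 10 mm of the bed point along the jaw, the lobe presses on it with 8 to 18 N, eraser and knob at rest and let go (all of step 2 and contact force between the fingers and eraser below 0.1 N and linear speed of eraser below 0.01 m/s and velocity of joint knob between -0.05 and 0.05 rad/s); the robot touches nothing.
It fails at once if the lobe squeezes the eraser with more than 25 N (contact force between knob_c2 and eraser above 25 N).
It fails at once if a bystander on the desk is pushed more than 30 mm away (distance of any of cup, compass, pencil, ruler, tape, inktin from where it was at the start of the episode above 0.03 m).
It also fails if it takes over 72 s, if anything falls off the work surface, if the arm or the gripper's body presses on something with over 40 N, if the wrist force passes 120 N, or if a joint passes its speed limit or range.

## Working session

There is one attempt and no reset: what is moved stays moved. The work goes in short steps, Python scripts to look and compute and a tool call to move; the robot and the scene stay as the last step left them, time stands still between calls to the robot, and variables do not carry over. Pictures are saved under pics/ and viewed, about 8 in all and at most 12, crops included, and the job is handed in when it is done.

Besides the shell and the picture viewer there is one more tool, called after "Request:" as name(argument=value, ...), one argument or row to a line, values as JSON. arm_command: Moves the arm, as the interface text tells. Its arguments: {"type":"object","properties":{"targets":{"type":"array"}},"required":["targets"]}

```bash
mkdir -p pics; cat > h.py <<'E'
import numpy as np, cv2
from rig import bot, viewer, ticket
def cap(n,save=None):
    c=viewer.capture(n)
    if save: cv2.imwrite('pics/'+save+'.png',c['frame'][:,:,::-1])
    c['K']=np.array([[c['fx'],0,c['cx']],[0,c['fy'],c['cy']],[0,0,1.]]); c['D']=np.array(c['D'],float); c['view']=np.array(c['view']); return c
def ray(c,px,z):
    p=cv2.undistortPoints(np.array(px,float).reshape(-1,1,2),c['K'],c['D']).reshape(-1,2)
    R=c['view'][:3,:3];t=c['view'][:3,3];o=-R.T@t
    d=np.c_[p,np.ones(len(p))]@R
    return o+d*((z-o[2])/d[:,2])[:,None]
def proj(c,P):
    R=c['view'][:3,:3];t=c['view'][:3,3]
    return cv2.projectPoints(np.array(P,float).reshape(-1,3),cv2.Rodrigues(R)[0],t,c['K'],c['D'])[0].reshape(-1,2)
E
python3 - <<'E'
from h import *
for n in ['scene','side']:
    c=cap(n,n+'0'); print(n,c['fx'],-c['view'][:3,:3].T@c['view'][:3,3],c['view'][2,:3])
print(bot.read_state())
E
```

```text
scene 439.7793465791773 [0.75442397 0.65862525 0.53609642] [-0.28614084 -0.73681629 -0.61255626]
side 436.87297762242656 [ 0.22341677 -0.39465712  0.58924297] [ 0.43054318  0.62067294 -0.65528442]
{'time_s': 0.1, 'joint_positions': array([ 6.31692109e+01,  3.02730746e+01,  8.21499175e+01, -1.89936166e-04,
        6.76875761e+01, -1.02257592e+01]), 'qvel': array([-0.08398847, -0.09426298, -0.15068017, -0.0406563 , -0.01347531,
        0.01429074]), 'tau': array([-3.66464310e-04, -4.40985739e+01, -1.77151376e+01,  6.34727580e-02,
        5.34591218e-02, -5.55180043e-05]), 'position': array([0.17832346, 0.59847296, 0.29137055]), 'tcp_rot': array([[ 2.85770463e-01,  9.58297704e-01, -8.68282098e-04],
       [ 9.58296214e-01, -2.85771580e-01, -1.72340828e-03],
       [-1.89966854e-03, -3.39572266e-04, -9.99998138e-01]]), 'force': array([-0.55613553, -0.24167145, -0.35790613]), 'moment': array([-0.03439756,  0.02901504,  0.03658394]), 'opening': 1.000855856245373}
```

View pics/scene0.png

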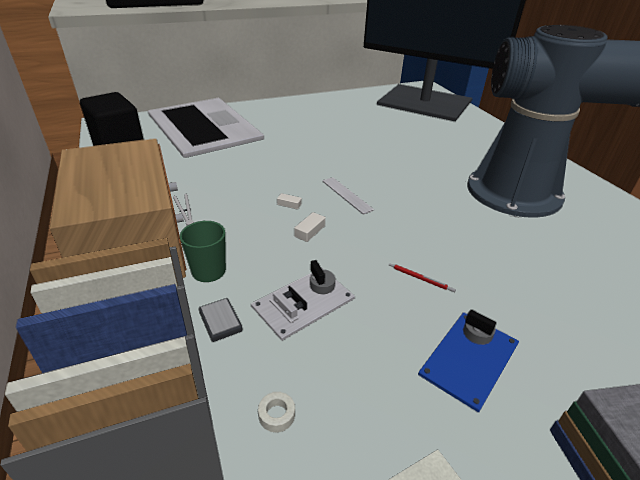

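View pics/side0.png

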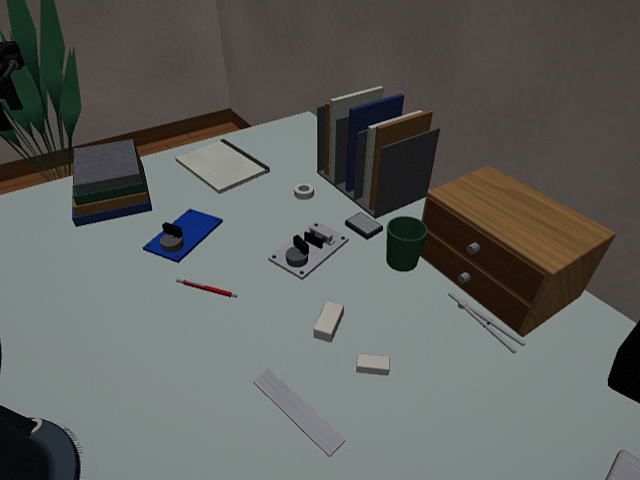

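Scene view: small eraser at about (289,201), big one at (310,226), silver clamp at (303,300), and a blue decoy clamp at (470,355). Side view: small eraser at (373,364), clamp at (308,250). Next I measure these.

```bash
python3 - <<'E'
from h import *
for n,e,cl in [('scene',(289,201),[(251,305),(313,268),(355,295),(283,337)]),('side',(373,364),[(269,258),(317,223),(349,240),(303,277)])]:
    c=cap(n); f=c['frame']
    print(n,'eraser',ray(c,[e],.014),'clamp corners',ray(c,cl,.008).round(3).tolist())
    print('eraser rgb',f[e[1],e[0]],'desk',f[e[1]-18,e[0]-20], 'plate',f[int(cl[0][1]),int(cl[0][0])+8])
    x,y=e; s=f[y-25:y+25,x-30:x+30]
    cc=f[220:350,230:370] if n=='scene' else f[210:290,255:360]
    a=cv2.resize(s,(480,400),interpolation=cv2.INTER_CUBIC); b=cv2.resize(cc,(int(400*cc.shape[1]/cc.shape[0]),400),interpolation=cv2.INTER_CUBIC)
    im=np.hstack([a,b]); im=cv2.resize(im,(800,int(im.shape[0]*800/im.shape[1])))
    globals()['I'+n]=im
cv2.imwrite('pics/crops.png',np.vstack([Iscene,Iside])[:,:,::-1]); print(Iscene.shape,Iside.shape)
E
```

```text
scene eraser [[ 0.5128133  -0.10672245  0.014     ]] clamp corners [[0.664, 0.159, 0.008], [0.537, 0.108, 0.008], [0.494, 0.195, 0.008], [0.635, 0.24, 0.008]]
eraser rgb [173 169 162] desk [168 177 175] plate [138 137 142]
side eraser [[ 0.50997744 -0.11855985  0.014     ]] clamp corners [[0.497, 0.188, 0.008], [0.638, 0.23, 0.008], [0.661, 0.145, 0.008], [0.524, 0.106, 0.008]]
eraser rgb [157 154 147] desk [130 141 139] plate [129 129 139]
(351, 800, 3) (318, 800, 3)
```

View pics/crops.png

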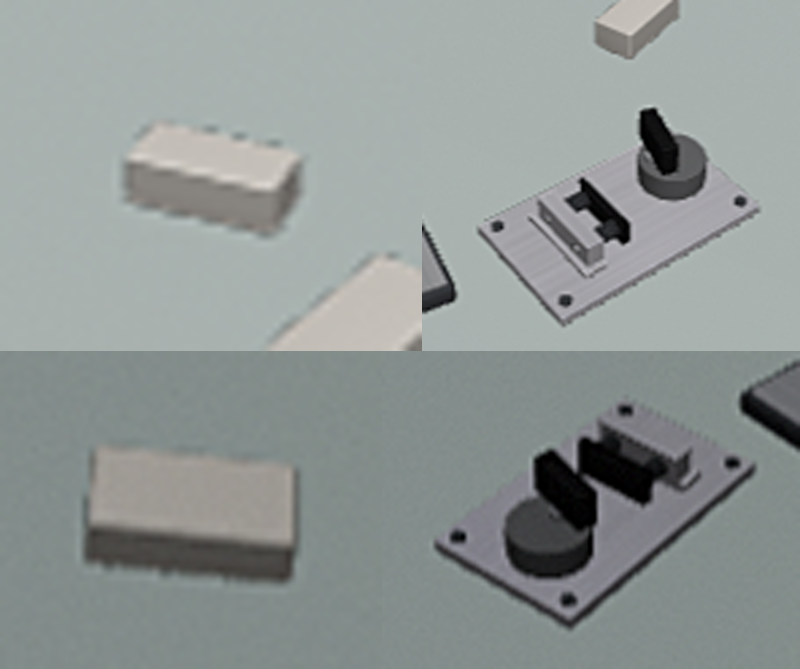

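The views agree to about 12 mm on the hand-picked pixels. The clamp's +x axis points roughly 17° left of world x. I go above the clamp for a close look.

Request:
arm_command(
  targets=[
    {"rot": [0,0,0],"offset": [-3,5,0],"gripper": 0},
    {"rot": [0,0,0],"offset": [-6,10,0],"gripper": 0},
    {"rot": [0,0,0],"offset": [-9,15,0],"gripper": 0},
    {"rot": [0,0,0],"offset": [-12,20,0],"gripper": 0},
    {"rot": [0,0,0],"offset": [-15,25,0],"gripper": 0},
    {"rot": [0,0,0],"offset": [-18,30,0],"gripper": 0},
    {"rot": [0,0,0],"offset": [-21,35,0],"gripper": 0},
    {"rot": [0,0,0],"offset": [-24,39,0],"gripper": 0},
  ],
)

```text
time_s: 1.0
position: [0.4479, 0.3005, 0.2923]
tcp_rot: [[0.286, 0.958, 0.0], [0.958, -0.286, 0.0], [0.0, 0.0, -1.0]]
force: [0.3, 1.0, -0.3]
opening: 1.002
```

Request:
arm_command(
  targets=[
    {"rot": [0,0,0],"offset": [-2,3,0],"gripper": 0},
    {"rot": [0,0,0],"offset": [-4,6,0],"gripper": 0},
    {"rot": [0,0,0],"offset": [-6,9,0],"gripper": 0},
    {"rot": [0,0,0],"offset": [-6,11,0],"gripper": 0},
    {"rot": [0,0,0],"offset": [-6,11,0],"gripper": 0},
  ],
)

```text
time_s: 1.5
position: [0.5376, 0.2116, 0.2922]
tcp_rot: [[0.289, 0.957, 0.002], [0.957, -0.289, 0.0], [0.001, 0.002, -1.0]]
force: [0.5, -0.7, 0.5]
opening: 0.997
```

```bash
python3 - <<'E'
from h import *
c=cap('wrist','w1'); s=bot.read_state()
print(s['time_s'],s['position'],s['tcp_rot'].round(4).tolist())
print(-c['view'][:3,:3].T@c['view'][:3,3],c['view'][:3,:3].round(3).tolist(),c['fx'],c['D'])
E
```

```text
1.55 [0.53557778 0.21252192 0.29195576] [[0.2877, 0.9577, -0.0004], [0.9577, -0.2877, 0.0002], [0.0001, -0.0004, -1.0]]
[0.45971559 0.23465869 0.38443111] [[0.289, 0.957, 0.001], [0.913, -0.276, 0.299], [0.286, -0.086, -0.954]] 341.1936830101071 [0.02113562 0.         0.         0.         0.        ]
```

View pics/w1.png

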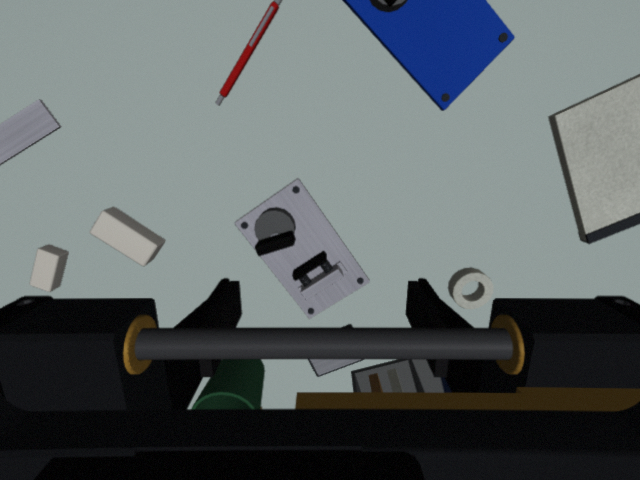

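Wrist view: the whole plate is visible, with screws at about (244,225), (296,189), (360,281) and (311,311). The knob is at (275,235), the jaw at (318,268), and the small eraser at (48,268).

```bash
cat >> h.py <<'E'
def blob(c,seed,z,r=70,thr=8):
    """largest non-desk contour near seed -> metric contour on plane z, convex hull, min area rect"""
    f=c['frame'].astype(float); x,y=seed
    f=cv2.GaussianBlur(f,(3,3),0)
    m=(np.abs((f[:,:,1]-f[:,:,0])-8)>thr)|(f.sum(2)<0.72*np.median(f[max(0,y-r):y+r,max(0,x-r):x+r].sum(2)))
    m=(m*255).astype(np.uint8); w=np.zeros_like(m); cv2.circle(w,(x,y),r,255,-1); m&=w
    m=cv2.morphologyEx(m,cv2.MORPH_OPEN,np.ones((3,3)))
    cs,_=cv2.findContours(m,cv2.RETR_EXTERNAL,cv2.CHAIN_APPROX_NONE)
    k=max(cs,key=cv2.contourArea).reshape(-1,2); P=ray(c,k,z)[:,:2]
    return k,P,cv2.minAreaRect((P*1000).astype(np.float32))
E
python3 - <<'E'
from h import *
c=cap('wrist'); f=c['frame'].astype(int)
print('desk',f[180,180],'plate',f[215,290],f[285,330],'er',f[262,47],f[280,42])
k,P,r=blob(c,(302,249),.008,85,4); print('plate rect',r)
b=cv2.boxPoints(r); print(b.round(1).tolist(), proj(c,np.c_[b/1000,np.full(4,.008)]).round(0).tolist())
s=[]
for x,y in [(244,225),(296,189),(360,281),(311,311)]:
    w=255-cv2.cvtColor(c['frame'],cv2.COLOR_RGB2GRAY)[y-5:y+6,x-5:x+6].astype(float); w=np.clip(w-w.min()-(w.max()-w.min())*.5,0,None)
    g=np.mgrid[-5:6,-5:6]; s.append((x+(w*g[1]).sum()/w.sum(),y+(w*g[0]).sum()/w.sum()))
S=ray(c,s,.008)[:,:2]; print(np.round(s,1).tolist(),S.round(4).tolist(),'mean',S.mean(0),'sides',np.linalg.norm(S-np.roll(S,1,0),axis=1))
d=(S[2]-S[1])+(S[3]-S[0]); print('clamp yaw',np.degrees(np.arctan2(d[1],d[0])))
for n,sd in [('scene',(289,201)),('side',(373,364)),('wrist',(48,268))]:
    q=cap(n); k,P,r=blob(q,sd,.009,{'scene':20,'side':28,'wrist':32}[n],4); print(n,r,len(k))
E
```

```text
desk [146 156 155] plate [117 119 126] [129 130 139] er [171 169 162] [171 168 162]
plate rect ((580.6292724609375, 173.39694213867188), (148.72882080078125, 91.08724212646484), 17.502042770385742)
[[496.0, 194.5], [523.4000244140625, 107.5999984741211], [665.2000122070312, 152.3000030517578], [637.9000244140625, 239.1999969482422]] [[297.0, 180.0], [232.0, 226.0], [307.0, 321.0], [369.0, 283.0]]
[[244.0, 227.4], [295.4, 191.8], [359.4, 282.7], [310.2, 312.9]] [[0.5292, 0.1196], [0.5074, 0.1884], [0.6335, 0.228], [0.6553, 0.1593]] mean [0.58133711 0.1737979 ] sides [0.1321652  0.07217516 0.13221046 0.07208572]
clamp yaw 17.457547519553042
scene ((510.44439697265625, -115.75640106201172), (46.984371185302734, 58.56264877319336), 49.7996826171875) 62
side ((512.191650390625, -115.62863159179688), (34.319522857666016, 50.46320343017578), 49.292755126953125) 95
wrist ((515.87646484375, -119.0931396484375), (32.67073059082031, 70.18986511230469), 49.029457092285156) 157
```

```bash
cat >> h.py <<'E'
CY=np.radians(17.45); CO=np.array([.581,.1735])
CR=np.array([[np.cos(CY),-np.sin(CY)],[np.sin(CY),np.cos(CY)]])
def toclamp(P): return (np.asarray(P)[...,:2]-CO)@CR
E
python3 - <<'E'
from h import *
import cv2
for n,(x0,y0,x1,y1) in [('wrist',(225,175,380,325)),('scene',(285,250,345,310)),('side',(280,220,340,275))]:
    c=cap(n); g=cv2.cvtColor(c['frame'],cv2.COLOR_RGB2GRAY)
    m=np.zeros_like(g); m[y0:y1,x0:x1]=(g[y0:y1,x0:x1]<45)*255
    nn,l,st,ce=cv2.connectedComponentsWithStats(m)
    for i in range(1,nn):
        if st[i,4]>25:
            k=np.argwhere(l==i)[:,::-1]
            r=cv2.minAreaRect(k.astype(np.float32)); b=cv2.boxPoints(r)
            print(n,ce[i].round(0),st[i,4],'corners at .054',(toclamp(ray(c,b,.054))*1000).round(0).tolist(),'at .03',(toclamp(ray(c,b,.030))*1000).round(0).tolist())
# plate centre/yaw overlay check + zoom
c=cap('wrist'); f=c['frame'][170:330,220:390].copy(); cv2.imwrite('pics/w2.png',cv2.resize(f,None,fx=4,fy=4,interpolation=cv2.INTER_CUBIC)[:,:,::-1])
c=cap('wrist'); 
for p in [(-27.5,-9,43),(-37.5,-9,26),(0,0,8),(15,22,30),(15,-22,30),(25,0,30)]:
    w=CO+CR@(np.array(p[:2])/1000); q=proj(c,[[*w,p[2]/1000]])[0]; print(p,q.round(1),((q-[220,170])*4).round(0))
E
```

```text
wrist [279. 216.] 67 corners at .054 [[-69.0, 4.0], [-74.0, 11.0], [-51.0, 30.0], [-46.0, 23.0]] at .03 [[-67.0, -3.0], [-72.0, 5.0], [-47.0, 25.0], [-42.0, 17.0]]
wrist [274. 247.] 567 corners at .054 [[-51.0, -23.0], [-39.0, 17.0], [-24.0, 12.0], [-36.0, -28.0]] at .03 [[-47.0, -31.0], [-35.0, 11.0], [-19.0, 6.0], [-31.0, -37.0]]
wrist [310. 273.] 552 corners at .054 [[-3.0, -12.0], [-3.0, 31.0], [20.0, 29.0], [20.0, -14.0]] at .03 [[4.0, -20.0], [4.0, 26.0], [28.0, 24.0], [29.0, -22.0]]
wrist [232. 302.] 655 corners at .054 [[-38.0, -69.0], [-29.0, -56.0], [13.0, -89.0], [4.0, -102.0]] at .03 [[-33.0, -81.0], [-24.0, -67.0], [21.0, -102.0], [11.0, -117.0]]
scene [317. 272.] 217 corners at .054 [[-27.0, -25.0], [-48.0, -26.0], [-31.0, 28.0], [-12.0, 28.0]] at .03 [[-44.0, -46.0], [-66.0, -48.0], [-48.0, 9.0], [-28.0, 9.0]]
scene [297. 298.] 163 corners at .054 [[43.0, 7.0], [27.0, 2.0], [28.0, 53.0], [43.0, 57.0]] at .03 [[30.0, -13.0], [13.0, -19.0], [14.0, 35.0], [30.0, 40.0]]
side [305. 246.] 529 corners at .054 [[-89.0, -0.0], [20.0, 16.0], [-3.0, -50.0], [-105.0, -60.0]] at .03 [[-71.0, 19.0], [44.0, 36.0], [20.0, -33.0], [-87.0, -43.0]]
(-27.5, -9, 43) [278.3 252.2] [233. 329.]
(-37.5, -9, 26) [274.8 240. ] [219. 280.]
(0, 0, 8) [302.1 256.6] [328. 347.]
(15, 22, 30) [324.9 263.5] [419. 374.]
(15, -22, 30) [292.6 283.8] [291. 455.]
(25, 0, 30) [313.6 280.6] [375. 442.]
```

View pics/w2.png

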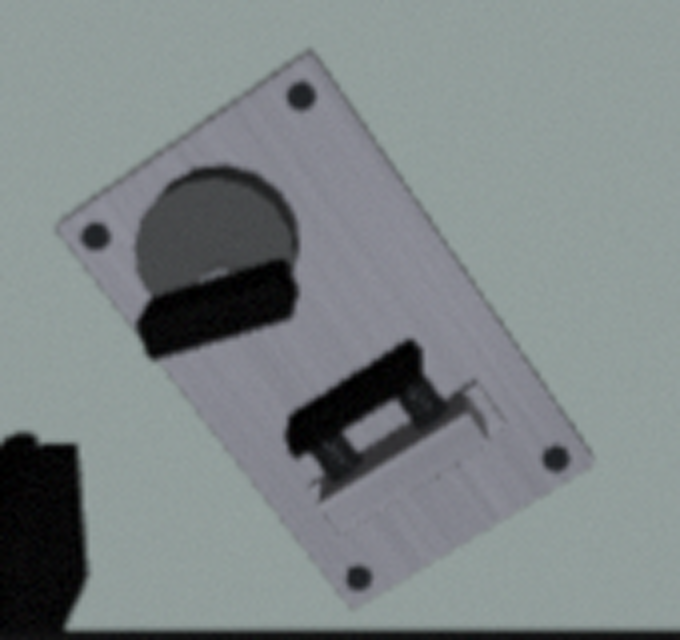

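```bash
python3 - <<'E'
from h import *
def tri(obs):
    A=[];b=[]
    for c,p in obs:
        R=c['view'][:3,:3];t=c['view'][:3,3];o=-R.T@t
        d=R.T@np.r_[cv2.undistortPoints(np.array([[p]],float),c['K'],c['D'])[0,0],1]; d/=np.linalg.norm(d)
        M=np.eye(3)-np.outer(d,d);A.append(M);b.append(M@o)
    A=np.vstack(A);b=np.hstack(b);x=np.linalg.lstsq(A,b,rcond=None)[0]; return x,np.linalg.norm(A@x-b)
w=cap('wrist');s=cap('scene');sd=cap('side')
g=cv2.cvtColor(sd['frame'],cv2.COLOR_RGB2GRAY); 
m=np.zeros_like(g); m[220:275,280:340]=(g[220:275,280:340]<28)*255
nn,l,st,ce=cv2.connectedComponentsWithStats(m); print([(ce[i].round(1),st[i]) for i in range(1,nn) if st[i,4]>20])
for nm,a,b in [('bar',(274,247),(317,272)),('jaw',(307,271),(297,298))]:
    x,e=tri([(w,a),(s,b)]); print(nm,toclamp(x)*1000,x[2],e)
print('lobe',toclamp(ray(w,[(273.6,230.5)],.027))*1000)
for z in (.03,): print('jaw top edge L/R', toclamp(ray(w,[(220+289/4,170+418/4),(220+412/4,170+341/4),(220+422/4,170+352/4)],z))*1000)
print('bar top edge', (toclamp(ray(w,[(220+150/4,170+300/4),(220+285/4,170+262/4)],.054))*1000).tolist(), (toclamp(ray(w,[(220+150/4,170+356/4),(220+292/4,170+316/4)],.054))*1000).tolist())
E
```

```text
[(array([307.6, 241.9]), array([294, 231,  32,  24, 367], dtype=int32)), (array([298.3, 261.9]), array([287, 256,  21,  11,  63], dtype=int32))]
bar [-35.39684416  -8.071145  ] 0.04365888329911091 0.0018624677720230937
jaw [13.06568909 -0.12855533] 0.019637220106010322 0.003842122531467266
lobe [[-46.97129507  -3.59076206]]
jaw top edge L/R [[  5.60795708 -15.90665003]
 [  5.89298325  25.58274462]
 [ 10.11857391  26.0693729 ]]
bar top edge [[-47.7699762935466, -18.689320713918875], [-36.76750640385392, 15.68682551377006]] [[-35.653459442677665, -27.904232212800505], [-24.047924505472643, 8.783845094958513]]
```

Bar centre triangulates to height 0.0437 (expected 0.043). It puts the bed about 8 mm to −x of the plate centre, and the knob stands at about 0.3 rad. Now over to the eraser for a close look.

Request:
arm_command(
  targets=[
    {"rot": [0,0,0],"offset": [-4,1.5,0],"gripper": 0},
    {"rot": [0,0,0],"offset": [-8,3,0],"gripper": 0},
    {"rot": [0,0,0],"offset": [-12.5,5,0],"gripper": 0},
    {"rot": [0,0,0],"offset": [-17,7,0],"gripper": 0},
    {"rot": [0,0,0],"offset": [-21.5,8.5,2],"gripper": 0},
    {"rot": [0,0,0],"offset": [-26,10,4],"gripper": 0},
    {"rot": [0,0,0],"offset": [-30,12,6],"gripper": 0},
    {"rot": [0,0,0],"offset": [-32,12,8],"gripper": 0},
  ],
)

```text
time_s: 2.95
position: [0.5604, -0.1323, 0.2121]
tcp_rot: [[0.289, 0.957, 0.005], [0.957, -0.289, -0.003], [-0.001, 0.005, -1.0]]
force: [-0.1, 0.2, 0.2]
opening: 0.998
```

Request:
arm_command(
  targets=[
    {"rot": [0,0,0],"offset": [0,0,0],"gripper": 0},
    {"rot": [0,0,0],"offset": [0,0,0],"gripper": 0},
  ],
)

```text
time_s: 3.15
position: [0.5581, -0.1278, 0.2119]
tcp_rot: [[0.287, 0.958, -0.001], [0.958, -0.287, 0.001], [0.001, -0.002, -1.0]]
force: [-0.4, 0.2, 0.6]
opening: 1.0
```

```bash
python3 - <<'E'
from h import *
c=cap('wrist','w3'); s=bot.read_state()
print(s['time_s'],s['position'],s['tcp_rot'].round(4).tolist())
print(proj(c,[[.512,-.117,.018]]))
E
```

```text
3.2 [ 0.55862128 -0.12720616  0.21261356] [[0.2858, 0.9583, 0.0003], [0.9583, -0.2858, 0.0004], [0.0005, 0.0001, -1.0]]
[[320.20564593 176.88820284]]
```

View pics/w3.png

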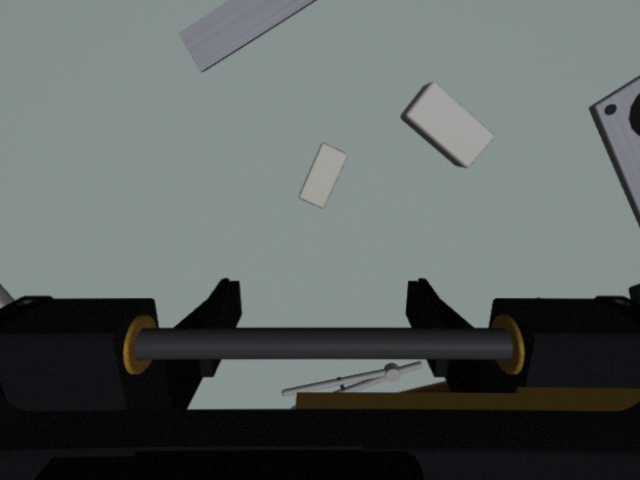

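The small eraser's top face sits at about (323,175), with corners (323,143), (347,155), (323,208) and (300,197). No neighbour is within finger range.

```bash
python3 - <<'E'
from h import *
c=cap('wrist'); f=c['frame'].astype(int)
m=((f[:,:,0]-f[:,:,2]>-2)&(f.sum(2)>330)).astype(np.uint8); w=np.zeros_like(m); cv2.circle(w,(323,175),50,1,-1); m&=w
cs,_=cv2.findContours(m,cv2.RETR_EXTERNAL,cv2.CHAIN_APPROX_NONE); k=max(cs,key=cv2.contourArea).reshape(-1,2)
P=ray(c,k,.018)[:,:2]; r=cv2.minAreaRect((P*1000).astype(np.float32)); b=cv2.boxPoints(r); print(r)
e=[b[1]-b[0],b[2]-b[1]]; L=max(e,key=np.linalg.norm); yaw=np.degrees(np.arctan2(L[1],L[0]))
s=bot.read_state(); R=s['tcp_rot']; ctr=np.r_[np.array(r[0])/1000,.073]
ty=np.degrees(np.arctan2(R[1,0],R[0,0]))
print('long yaw',yaw,'tool x yaw',ty,'rot z', (ty-yaw+90)%180-90,'offset cm',R.T@(ctr-s['position'])*100)
E
```

```text
((511.84228515625, -115.03207397460938), (23.79795265197754, 49.968284606933594), 49.08449172973633)
long yaw -40.915478 tool x yaw 73.45574219001692 rot z -65.62878005729755 offset cm [-0.21700994 -4.86179769 13.9989355 ]
```

Size checks out at 23.8 x 50.0 mm. I turn and centre above the eraser, then descend and grip.

Request:
arm_command(
  targets=[
    {"rot": [0,0,-8.2],"offset": [0,-1,2],"gripper": 0},
    {"rot": [0,0,-16.4],"offset": [-0.1,-2,4],"gripper": 0},
    {"rot": [0,0,-24.6],"offset": [-0.2,-3,6],"gripper": 0},
    {"rot": [0,0,-32.8],"offset": [-0.2,-4,7],"gripper": 0},
    {"rot": [0,0,-41],"offset": [-0.2,-4.86,8],"gripper": 0},
    {"rot": [0,0,-49.2],"offset": [-0.2,-4.86,8.5],"gripper": 0},
    {"rot": [0,0,-57.4],"offset": [-0.2,-4.86,9],"gripper": 0},
    {"rot": [0,0,-65.6],"offset": [-0.2,-4.86,9],"gripper": 0},
  ],
)

```text
time_s: 4.05
position: [0.5124, -0.1134, 0.1229]
tcp_rot: [[-0.757, 0.654, 0.0], [0.654, 0.757, -0.003], [-0.002, -0.002, -1.0]]
force: [2.3, -0.1, -0.4]
opening: 1.006
```

Request:
arm_command(
  targets=[
    {"rot": [0,0,0],"offset": [0,0,0.5],"gripper": 0},
    {"rot": [0,0,0],"offset": [0,0,1],"gripper": 0},
    {"rot": [0,0,0],"offset": [0,0,1],"gripper": 0},
  ],
)

```text
time_s: 4.35
position: [0.5117, -0.1141, 0.112]
tcp_rot: [[-0.755, 0.656, -0.001], [0.656, 0.755, -0.002], [-0.0, -0.002, -1.0]]
force: [-0.5, -0.1, -0.5]
opening: 1.0
```

```bash
python3 - <<'E'
from h import *
s=bot.read_state(); R=s['tcp_rot']; print(s['position'],R.round(4).tolist(),s['joint_positions'].round(1),s['force'])
print('yaw',np.degrees(np.arctan2(R[1,0],R[0,0])),'offset cm',R.T@(np.array([.5118,-.115,.073])-s['position'])*100)
E
```

```text
[ 0.51174965 -0.11412209  0.11200999] [[-0.7547, 0.656, -0.0015], [0.656, 0.7547, -0.002], [-0.0002, -0.0025, -1.0]] [ -24.7   39.1  104.3   -0.2   36.6 -163.5] [-0.45415293 -0.14370452 -0.51194189]
yaw 139.0033858051867 offset cm [-0.06046412 -0.05321054  3.9011587 ]
```

Joint 6 is at −163.5°, almost at its limit, because of the shoulder offset. The half turn gives the same grasp and leaves joint 6 near +16°, so I turn there.

Request:
arm_command(
  targets=[
    {"rot": [0,0,8],"offset": [0,0,0],"gripper": 0},
    {"rot": [0,0,16],"offset": [0,0,0],"gripper": 0},
    {"rot": [0,0,24],"offset": [0,0,0],"gripper": 0},
    {"rot": [0,0,32],"offset": [0,0,0],"gripper": 0},
    {"rot": [0,0,40],"offset": [0,0,0],"gripper": 0},
    {"rot": [0,0,48],"offset": [0,0,0],"gripper": 0},
    {"rot": [0,0,56],"offset": [0,0,0],"gripper": 0},
    {"rot": [0,0,64],"offset": [0,0,0],"gripper": 0},
  ],
)

```text
time_s: 5.15
position: [0.5119, -0.1147, 0.1124]
tcp_rot: [[0.265, 0.964, -0.001], [0.964, -0.265, -0.002], [-0.003, -0.0, -1.0]]
force: [0.5, -0.1, -0.3]
opening: 0.997
```

Request:
arm_command(
  targets=[
    {"rot": [0,0,8],"offset": [0,0,0],"gripper": 0},
    {"rot": [0,0,16],"offset": [0,0,0],"gripper": 0},
    {"rot": [0,0,24],"offset": [0,0,0],"gripper": 0},
    {"rot": [0,0,32],"offset": [0,0,0],"gripper": 0},
    {"rot": [0,0,40],"offset": [0,0,0],"gripper": 0},
    {"rot": [0,0,48],"offset": [0,0,0],"gripper": 0},
    {"rot": [0,0,56],"offset": [0,0,0],"gripper": 0},
    {"rot": [0,0,64],"offset": [0,0,0],"gripper": 0},
  ],
)

```text
time_s: 5.95
position: [0.5119, -0.1147, 0.1124]
tcp_rot: [[0.983, 0.184, -0.001], [0.184, -0.983, -0.002], [-0.001, 0.002, -1.0]]
force: [0.4, 0.3, -0.2]
opening: 1.001
```

Request:
arm_command(
  targets=[
    {"rot": [0,0,8],"offset": [0,0,0],"gripper": 0},
    {"rot": [0,0,16],"offset": [0,0,0],"gripper": 0},
    {"rot": [0,0,24],"offset": [0,0,0],"gripper": 0},
    {"rot": [0,0,32],"offset": [0,0,0],"gripper": 0},
    {"rot": [0,0,40],"offset": [0,0,0],"gripper": 0},
    {"rot": [0,0,48],"offset": [0,0,0],"gripper": 0},
    {"rot": [0,0,52],"offset": [0,0,0],"gripper": 0},
    {"rot": [0,0,52],"offset": [0,0,0],"gripper": 0},
  ],
)

```text
time_s: 6.75
position: [0.5119, -0.1148, 0.1124]
tcp_rot: [[0.754, -0.657, -0.001], [-0.657, -0.754, -0.002], [0.001, 0.002, -1.0]]
force: [-0.1, -0.3, -0.4]
opening: 1.003
```

```bash
python3 - <<'E'
from h import *
s=bot.read_state(); R=s['tcp_rot']; print(s['position'],R.round(4).tolist(),s['joint_positions'].round(1),s['force'])
print('yaw',np.degrees(np.arctan2(R[1,0],R[0,0])),'offset cm',R.T@(np.array([.5118,-.115,.073])-s['position'])*100)
E
```

```text
[ 0.51185105 -0.11475931  0.11235608] [[0.7541, -0.6568, -0.0008], [-0.6568, -0.7541, -0.0024], [0.0009, 0.0023, -1.0]] [-24.8  39.1 104.3  -0.2  36.6  16.5] [-0.11032753 -0.34682993 -0.36487764]
yaw -41.05279256673643 offset cm [0.00831147 0.01236251 3.93565679]
```

Request:
arm_command(
  targets=[
    {"rot": [0,0,0],"offset": [0,0,1.5],"gripper": 0},
    {"rot": [0,0,0],"offset": [0,0,3],"gripper": 0},
    {"rot": [0,0,0],"offset": [0,0,3.9],"gripper": 0},
    {"rot": [0,0,0],"offset": [0,0,3.9],"gripper": 0},
    {"rot": [0,0,0],"offset": [0,0,3.9],"gripper": 1},
    {"rot": [0,0,0],"offset": [0,0,3.9],"gripper": 1},
    {"rot": [0,0,0],"offset": [0,0,3.9],"gripper": 1},
    {"rot": [0,0,0],"offset": [0,0,3.9],"gripper": 1},
  ],
)

```text
time_s: 7.55
position: [0.512, -0.115, 0.0737]
tcp_rot: [[0.754, -0.657, -0.0], [-0.657, -0.754, -0.003], [0.002, 0.002, -1.0]]
force: [1.0, -0.7, -0.5]
opening: 0.72
```

Request:
arm_command(
  targets=[
    {"rot": [0,0,0],"offset": [0,0,0],"gripper": 1},
    {"rot": [0,0,0],"offset": [0,0,0],"gripper": 1},
    {"rot": [0,0,0],"offset": [0,0,0],"gripper": 1},
    {"rot": [0,0,0],"offset": [0,0,-2],"gripper": 1},
    {"rot": [0,0,0],"offset": [0,0,-5],"gripper": 1},
    {"rot": [0,0,0],"offset": [0,0,-9],"gripper": 1},
    {"rot": [0,0,0],"offset": [0,0,-12],"gripper": 1},
    {"rot": [0,0,0],"offset": [0,0,-12],"gripper": 1},
  ],
)

```text
time_s: 8.35
position: [0.514, -0.1154, 0.1971]
tcp_rot: [[0.754, -0.657, 0.007], [-0.657, -0.754, -0.006], [0.009, -0.0, -1.0]]
force: [0.4, 0.6, -1.1]
opening: 0.567
```

```bash
python3 - <<'E'
from h import *
s=bot.read_state(); R=s['tcp_rot']; print(s['position'],R.round(4).tolist(),s['joint_positions'].round(1),s['force'],s['opening']*87)
# target: above clamp bed est (-8,+1.5 in plate frame); set tool +x -> clamp -y
B=CO+CR@np.array([-.008,.0015]); print('bed',B)
d=np.r_[B,.2]-s['position']; print('delta',d,'offset',R.T@d*100)
E
```

```text
[ 0.51397051 -0.11543233  0.19707575] [[0.7539, -0.657, 0.007], [-0.6569, -0.7539, -0.006], [0.0092, -0.0001, -1.0]] [-24.8  30.6 101.6  -0.2  47.3  16.4] [ 0.44168033  0.60338651 -1.10832538] 49.32141320695497
bed [0.57291836 0.17253198]
delta [0.05894785 0.28796431 0.00292425] offset [-14.47098259 -25.58280901  -0.42308327]
```

Eraser held (opening 49 mm). I carry it to beside the clamp with the camera over the bed, turning by 31.5°.

Request:
arm_command(
  targets=[
    {"rot": [0,0,4],"offset": [-2,-2.5,0],"gripper": 1},
    {"rot": [0,0,8],"offset": [-4.5,-5.6,0],"gripper": 1},
    {"rot": [0,0,12],"offset": [-7,-8.7,0],"gripper": 1},
    {"rot": [0,0,16],"offset": [-9.5,-11.8,0],"gripper": 1},
    {"rot": [0,0,20],"offset": [-12,-15,0],"gripper": 1},
    {"rot": [0,0,24],"offset": [-14.5,-18,0],"gripper": 1},
    {"rot": [0,0,28],"offset": [-16.5,-20.5,0],"gripper": 1},
    {"rot": [0,0,31.5],"offset": [-17.1,-21.3,0],"gripper": 1},
  ],
)

```text
time_s: 9.15
position: [0.5219, 0.1613, 0.1914]
tcp_rot: [[0.3, -0.954, -0.003], [-0.954, -0.3, -0.002], [0.001, 0.003, -1.0]]
force: [-0.3, 0.1, -0.7]
opening: 0.566
```

Request:
arm_command(
  targets=[
    {"rot": [0,0,0],"offset": [0,0,0],"gripper": 1},
    {"rot": [0,0,0],"offset": [0,0,0],"gripper": 1},
    {"rot": [0,0,0],"offset": [0,0,0],"gripper": 1},
  ],
)

```text
time_s: 9.45
position: [0.5227, 0.1574, 0.1921]
tcp_rot: [[0.299, -0.954, -0.002], [-0.954, -0.299, -0.003], [0.002, 0.003, -1.0]]
force: [-0.4, -1.1, -0.6]
opening: 0.571
```

```bash
python3 - <<'E'
from h import *
c=cap('wrist','w4'); s=bot.read_state(); R=s['tcp_rot']
print(s['time_s'],s['position'],R.round(4).tolist(),s['joint_positions'].round(1)); print('yaw',np.degrees(np.arctan2(R[1,0],R[0,0])))
E
```

```text
9.5 [0.52282432 0.15723507 0.19225122] [[0.2985, -0.9544, -0.0019], [-0.9544, -0.2985, -0.0026], [0.0019, 0.0026, -1.0]] [ 5.1 32.3 98.7 -0.2 49.1 77.8]
yaw -72.63225599295116
```

View pics/w4.png

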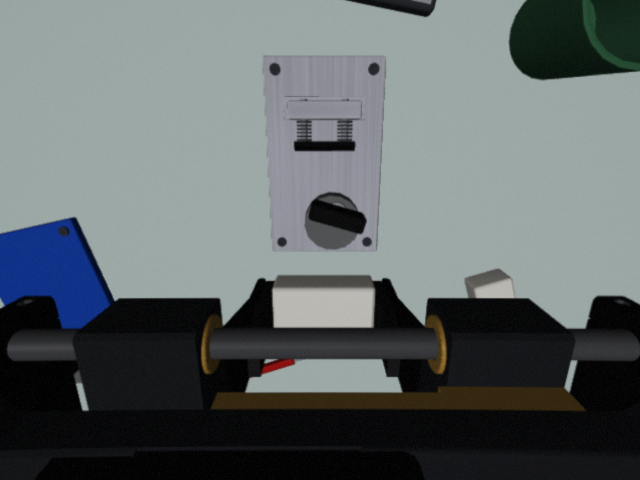

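The clamp is clear in view: jaw strip (294–355, 142–150), lobe disc centred near (332,221), screws at (275,69), (374,69), (367,242), (282,242). The held eraser is at (324,300).

```bash
python3 - <<'E'
from h import *
c=cap('wrist'); g=cv2.cvtColor(c['frame'],cv2.COLOR_RGB2GRAY); s=[]
for x,y in [(275,69),(374,69),(367,242),(282,242)]:
    w=255-g[y-7:y+8,x-7:x+8].astype(float); w=np.clip(w-w.min()-(w.max()-w.min())*.5,0,None)
    q=np.mgrid[-7:8,-7:8]; s.append((x+(w*q[1]).sum()/w.sum(),y+(w*q[0]).sum()/w.sum()))
S=ray(c,s,.008)[:,:2]; d=S[0]+S[1]-S[2]-S[3]; print('screws',np.round(s,1).tolist(),S.mean(0),'yaw',np.degrees(np.arctan2(d[1],d[0])),np.linalg.norm(S-np.roll(S,1,0),axis=1))
J=g[130:160,285:365]<40; ys,xs=np.nonzero(J); print('jaw box',xs.min()+285,xs.max()+285,ys.min()+130,ys.max()+130)
x0,x1,y0,y1=xs.min()+285,xs.max()+286,ys.min()+130,ys.max()+131
for z in (.02,.03): print('jaw',z,(toclamp(ray(c,[(x0,y1),(x1,y1),(x0,y0),(x1,y0)],z))*1000).round(1).tolist())
# disc: grey 45..95 within region; fit circle on hull on plane .027
f=c['frame'].astype(int)[185:255,295:372].sum(2)/3; m=(f<100).astype(np.uint8)
m[0:1]=0; n,l,st,ce=cv2.connectedComponentsWithStats(m); i=1+np.argmax(st[1:,4]); m=(l==i).astype(np.uint8)
cs,_=cv2.findContours(m,cv2.RETR_EXTERNAL,cv2.CHAIN_APPROX_NONE); k=max(cs,key=cv2.contourArea).reshape(-1,2)+[295,185]
bar=(f<38).astype(np.uint8); n,l,st,ce=cv2.connectedComponentsWithStats(bar); i=1+np.argmax(st[1:,4]); kb=np.argwhere(l==i)[:,::-1]+[295,185]
P=toclamp(ray(c,kb,.054))*1000; r=cv2.minAreaRect(P.astype(np.float32)); print('bar@.054',r, cv2.boxPoints(r).round(1).tolist())
P=toclamp(ray(c,k,.027))*1000; print('disc hull',P.min(0),P.max(0),cv2.minEnclosingCircle(P.astype(np.float32)))
# profile down the middle to see lobe front edge
print([int(v) for v in g[150:235,326]])
cam=-c['view'][:3,:3].T@c['view'][:3,3]; print('cam in clamp',toclamp(cam)*1000,cam[2])
st=bot.read_state(); print('tcp in clamp',toclamp(st['position'])*1000)
# held eraser bright face
f=c['frame'].astype(int); m=((f[:,:,0]-f[:,:,2]>-2)&(f.sum(2)>330)).astype(np.uint8); m[:270]=0; m[335:]=0;m[:,:255]=0;m[:,390:]=0
ys,xs=np.nonzero(m); print('held px',xs.min(),xs.max(),ys.min(),ys.max(), proj(c,[st['position']+st['tcp_rot']@np.array([a,.012*b,.073]) for a in(-.025,.025) for b in(-1,1)]).round(1).tolist())
E
```

```text
screws [[274.2, 69.1], [373.1, 68.9], [366.3, 241.5], [281.4, 241.6]] [0.58121859 0.17395019] yaw 17.467410968272258 [0.13213283 0.07217891 0.13229091 0.07215189]
jaw box 294 353 140 150
jaw 0.02 [[9.3, 22.7], [9.2, -22.3], [17.2, 22.5], [17.1, -22.1]]
jaw 0.03 [[9.8, 21.9], [9.7, -21.4], [17.4, 21.7], [17.3, -21.2]]
bar@.054 ((-32.55463409423828, -8.661764144897461), (39.64722442626953, 15.778661727905273), 72.69212341308594) [[-46.0, -25.200000762939453], [-30.899999618530273, -29.899999618530273], [-19.100000381469727, 7.900000095367432], [-34.20000076293945, 12.600000381469727]]
disc hull [-65.13915735 -31.66802014] [-20.37119866  15.12068722] ((-43.197532653808594, -7.853740215301514), 23.919891357421875)
[37, 105, 141, 146, 145, 144, 144, 145, 144, 145, 143, 144, 144, 142, 144, 145, 144, 145, 145, 145, 145, 147, 144, 144, 145, 147, 142, 143, 148, 146, 143, 145, 147, 146, 146, 143, 145, 143, 146, 145, 147, 143, 119, 71, 40, 35, 56, 73, 80, 81, 80, 75, 48, 13, 0, 7, 4, 5, 9, 11, 12, 12, 13, 13, 15, 11, 11, 13, 7, 11, 13, 9, 10, 14, 34, 65, 80, 81, 82, 81, 81, 81, 82, 82, 81]
cam in clamp [22.19492357  1.23609194] 0.28443797731093096
tcp in clamp [-60.26122611   1.91028265]
held px 272 374 288 327 [[274.1, 274.5], [275.9, 315.3], [369.6, 274.5], [367.9, 315.4]]
```

Gap in plate axes: lobe front at x ≈ −22 mm, jaw face ≈ +9 mm, jaw centre y ≈ 0.3. I aim for (−6.5, 0.5), with about 3.3 mm clearance each side.

Request:
arm_command(
  targets=[
    {"rot": [0,0,0],"offset": [0.1,-2,0],"gripper": 1},
    {"rot": [0,0,0],"offset": [0.14,-4,1],"gripper": 1},
    {"rot": [0,0,0],"offset": [0.14,-5.38,3],"gripper": 1},
    {"rot": [0,0,0],"offset": [0.14,-5.38,5],"gripper": 1},
    {"rot": [0,0,0],"offset": [0.14,-5.38,6.5],"gripper": 1},
    {"rot": [0,0,0],"offset": [0.14,-5.38,6.5],"gripper": 1},
    {"rot": [0,0,0],"offset": [0.14,-5.38,6.5],"gripper": 1},
  ],
)

```text
time_s: 10.25
position: [0.5743, 0.1725, 0.1274]
tcp_rot: [[0.299, -0.954, -0.002], [-0.954, -0.299, -0.002], [0.002, 0.003, -1.0]]
force: [-0.1, 0.1, 0.5]
opening: 0.574
```

```bash
python3 - <<'E'
from h import *
s=bot.read_state(); R=s['tcp_rot']; print(s['position'],R.round(4).tolist(),s['force']); print('tcp clamp mm',toclamp(s['position'])*1000,'yaw',np.degrees(np.arctan2(R[1,0],R[0,0])))
t=np.r_[CO+CR@np.array([-.0065,.0005]),.0817]; print('offset',R.T@(t-s['position'])*100)
E
```

```text
[0.57434331 0.17247965 0.12742888] [[0.2988, -0.9543, -0.0019], [-0.9543, -0.2988, -0.0024], [0.0017, 0.0026, -1.0]] [-0.066935    0.06807524  0.4828101 ]
tcp clamp mm [-6.65631625  1.02276951] yaw -72.61358065951609
offset [ 0.04438236 -0.02742017  4.57291585]
```

Request:
arm_command(
  targets=[
    {"rot": [0,0,0],"offset": [0.04,-0.02,1.5],"gripper": 1},
    {"rot": [0,0,0],"offset": [0.04,-0.02,2.5],"gripper": 1},
    {"rot": [0,0,0],"offset": [0.04,-0.02,3.5],"gripper": 1},
    {"rot": [0,0,0],"offset": [0.04,-0.02,4.1],"gripper": 1},
    {"rot": [0,0,0],"offset": [0.04,-0.02,4.1],"gripper": 1},
  ],
)

```text
time_s: 10.75
position: [0.5741, 0.1724, 0.0852]
tcp_rot: [[0.299, -0.954, -0.003], [-0.954, -0.299, -0.003], [0.001, 0.004, -1.0]]
force: [0.3, 0.5, 0.0]
opening: 0.57
```

Request:
arm_command(
  targets=[
    {"rot": [0,0,0],"offset": [0,0,0.15],"gripper": 1},
    {"rot": [0,0,0],"offset": [0,0,0.3],"gripper": 1},
    {"rot": [0,0,0],"offset": [0,0,0.4],"gripper": 1},
    {"rot": [0,0,0],"offset": [0,0,0.4],"gripper": 1},
  ],
)

```text
time_s: 11.15
position: [0.575, 0.1725, 0.0827]
tcp_rot: [[0.299, -0.954, -0.001], [-0.954, -0.299, -0.002], [0.002, 0.001, -1.0]]
force: [0.3, -0.2, -0.6]
opening: 0.572
```

```bash
python3 - <<'E'
from h import *
s=bot.read_state(); print(s['position'],s['force'],s['moment'],s['opening']); print('tcp clamp mm',toclamp(s['position'])*1000)
E
```

```text
[0.5749634  0.17250065 0.08266181] [ 0.32771832 -0.22338821 -0.57196679] [-0.08272645  0.15982751  0.00396913] 0.5720600356974873
tcp clamp mm [-6.0584708   0.85685299]
```

Request:
arm_command(
  targets=[
    {"rot": [0,0,0],"offset": [0,0,0.05],"gripper": 1},
    {"rot": [0,0,0],"offset": [0,0,0.05],"gripper": 1},
    {"rot": [0,0,0],"offset": [0,0,0.05],"gripper": 0.3},
    {"rot": [0,0,0],"offset": [0,0,0.05],"gripper": 0.25},
    {"rot": [0,0,0],"offset": [0,0,0.05],"gripper": 0.2},
    {"rot": [0,0,0],"offset": [0,0,0.05],"gripper": 0.2},
  ],
)

```text
time_s: 11.75
position: [0.5749, 0.1725, 0.082]
tcp_rot: [[0.299, -0.954, -0.001], [-0.954, -0.299, -0.002], [0.002, 0.002, -1.0]]
force: [-0.6, -0.3, -0.1]
opening: 0.783
```

Request:
arm_command(
  targets=[
    {"rot": [0,0,0],"offset": [0,0,0],"gripper": 0.2},
    {"rot": [0,0,0],"offset": [0,0,0],"gripper": 0.2},
    {"rot": [0,0,0],"offset": [0,0,-1],"gripper": 0.2},
    {"rot": [0,0,0],"offset": [0,0,-3],"gripper": 0.2},
    {"rot": [0,0,0],"offset": [0,1.5,-6],"gripper": 0.2},
    {"rot": [0,0,0],"offset": [0,3.5,-9],"gripper": 0.2},
    {"rot": [0,0,0],"offset": [0,5.5,-11],"gripper": 0.2},
    {"rot": [0,0,0],"offset": [0,5.5,-11],"gripper": 0.2},
  ],
)

```text
time_s: 12.55
position: [0.5213, 0.1561, 0.1952]
tcp_rot: [[0.299, -0.954, 0.002], [-0.954, -0.299, -0.002], [0.002, -0.001, -1.0]]
force: [0.1, -0.6, -0.7]
opening: 0.796
```

```bash
python3 - <<'E'
from h import *
c=cap('wrist','w5'); s=bot.read_state(); print(s['position'],s['joint_positions'].round(1),s['force'],s['opening']); print('tcp clamp mm',toclamp(s['position'])*1000)
f=c['frame']; cv2.imwrite('pics/w5c.png',cv2.resize(f[40:260,220:420],None,fx=2.7,fy=2.7,interpolation=cv2.INTER_CUBIC)[:,:,::-1])
E
```

```text
[0.5224825  0.15629428 0.19400849] [ 5.  32.1 98.8 -0.2 49.  77.7] [0.95118175 0.21062242 0.41792753] 0.799438820225374
tcp clamp mm [-60.98400531   1.13394799]
```

View pics/w5c.png

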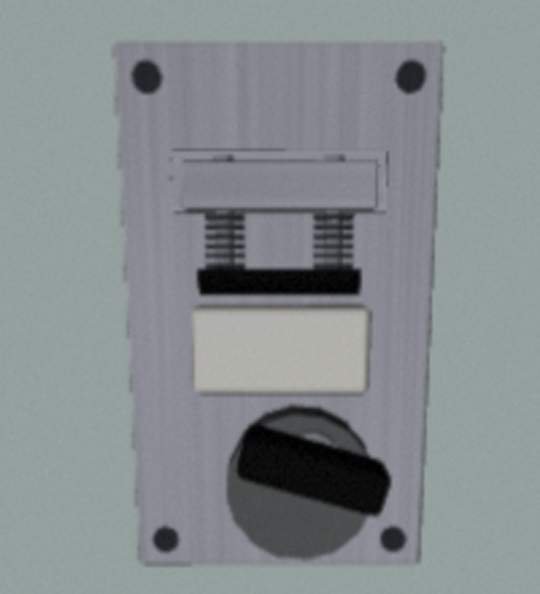

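The eraser lies square in the bed with gaps to both jaw (about 3.5 mm) and lobe; crop: jaw (278,282), eraser (282,350), bar (315,468). Baseline measurement now, then over to the knob.

```bash
cat > m.py <<'E'
from h import *
c=cap('wrist'); g=cv2.cvtColor(c['frame'],cv2.COLOR_RGB2GRAY); f=c['frame'].astype(int)
pl=lambda p,z:(toclamp(ray(c,p,z))*1000).round(2).tolist()
# sub-pixel edges along clamp x through the jaw/eraser at several y
def edges(y,x0,x1,z):
    xs=np.arange(x0,x1,.1); w=CO+np.c_[xs/1000,np.full(len(xs),y/1000)]@CR.T
    q=proj(c,np.c_[w,np.full(len(xs),z)]).astype(np.float32)
    return xs,cv2.remap(g.astype(np.float32),q[:,0:1],q[:,1:2],cv2.INTER_LINEAR).ravel()
for y in (-12,-6,0,6,12):
    xs,v=edges(y,-28,40,.026); v=cv2.GaussianBlur(v.reshape(1,-1),(0,0),5).ravel(); d=np.gradient(v)
    k=[i for i in range(2,len(d)-2) if abs(d[i])>0.9 and abs(d[i])==abs(d[max(0,i-8):i+9]).max()]
    print(y,[(round(float(xs[i]),1),round(float(d[i]),1)) for i in k])
m=((f[:,:,0]-f[:,:,2]>-2)&(f.sum(2)>330)).astype(np.uint8); p=proj(c,[[*(CO+CR@[-.0065,0]),.026]])[0].astype(int)
w=np.zeros_like(m); cv2.circle(w,(int(p[0]),int(p[1])),50,1,-1); m&=w
cs,_=cv2.findContours(m,cv2.RETR_EXTERNAL,cv2.CHAIN_APPROX_NONE); k=max(cs,key=cv2.contourArea).reshape(-1,2)
print('eraser in plate mm',cv2.minAreaRect((toclamp(ray(c,k,.026))*1000).astype(np.float32)))
E
python3 m.py
```

```text
-12 [(-24.0, -2.6), (-21.6, 5.2), (-16.3, 2.3), (5.8, -3.8), (7.5, 2.1), (9.9, -6.7), (16.7, 2.4), (17.8, 2.4), (19.5, -1.5), (20.7, 1.7), (21.9, -1.7), (23.1, 1.5), (24.3, -1.7), (25.5, 1.9), (26.8, -2.0), (28.0, 1.7), (29.3, -2.2), (30.6, 2.5), (32.1, 3.5)]
-6 [(-23.3, -2.3), (-20.8, 5.1), (-16.3, 2.2), (5.9, -3.8), (7.6, 2.0), (9.9, -6.7), (16.5, 6.8), (30.7, -2.7), (32.3, 3.4)]
0 [(-27.3, 1.6), (-24.2, -2.1), (-21.3, 4.6), (-16.4, 2.2), (5.9, -3.8), (7.5, 2.2), (9.9, -6.7), (16.5, 6.9), (30.6, -3.3), (32.2, 3.8)]
6 [(-24.1, 4.2), (-16.3, 2.2), (5.8, -3.7), (7.5, 2.2), (9.9, -6.7), (16.5, 6.9), (30.6, -3.4), (32.3, 3.6)]
12 [(-16.3, 2.2), (5.8, -3.6), (7.5, 2.2), (9.9, -6.8), (17.8, 3.1), (19.5, -1.7), (20.7, 1.9), (21.9, -2.2), (23.0, 1.8), (24.3, -1.9), (25.5, 2.0), (26.7, -2.1), (27.8, 1.7), (29.2, -2.5), (32.1, 4.0)]
eraser in plate mm ((-5.474870681762695, -0.022462844848632812), (49.56840896606445, 22.93919563293457), 89.93353271484375)
```

Request:
arm_command(
  targets=[
    {"rot": [0,0,-8.2],"offset": [0.1,-0.3,0],"gripper": 0.65},
    {"rot": [0,0,-16.4],"offset": [0.2,-0.6,0],"gripper": 0.65},
    {"rot": [0,0,-24.6],"offset": [0.4,-1,0],"gripper": 0.65},
    {"rot": [0,0,-32.8],"offset": [0.6,-1.4,0],"gripper": 0.65},
    {"rot": [0,0,-41],"offset": [0.8,-1.8,0],"gripper": 0.65},
    {"rot": [0,0,-49.2],"offset": [0.92,-2.2,1],"gripper": 0.65},
    {"rot": [0,0,-57.4],"offset": [0.92,-2.62,2],"gripper": 0.65},
    {"rot": [0,0,-65.6],"offset": [0.92,-2.62,3],"gripper": 0.65},
  ],
)

```text
time_s: 13.45
position: [0.5518, 0.1555, 0.1605]
tcp_rot: [[0.993, -0.116, -0.001], [-0.116, -0.993, -0.002], [-0.0, 0.002, -1.0]]
force: [0.1, 0.8, -0.5]
opening: 0.356
```

Request:
arm_command(
  targets=[
    {"rot": [0,0,-7.2],"offset": [0,0,1.5],"gripper": 0.65},
    {"rot": [0,0,-7.2],"offset": [0,0,2.5],"gripper": 0.65},
    {"rot": [0,0,-7.2],"offset": [0,0,2.5],"gripper": 0.65},
    {"rot": [0,0,-7.2],"offset": [0,0,2.5],"gripper": 0.65},
  ],
)

```text
time_s: 13.85
position: [0.5504, 0.1553, 0.1365]
tcp_rot: [[1.0, 0.002, -0.002], [0.002, -1.0, -0.002], [-0.002, 0.002, -1.0]]
force: [0.2, -0.0, -0.1]
opening: 0.351
```

```bash
python3 - <<'E'
from h import *
c=cap('wrist','w6'); s=bot.read_state(); R=s['tcp_rot']; print(s['time_s'],s['position'],s['joint_positions'].round(1),s['force'],s['opening']); print('tcp clamp mm',toclamp(s['position'])*1000)
print('yaw',np.degrees(np.arctan2(R[1,0],R[0,0])))
for k in ((-.0344,-.0081),(-.0354,-.0081)): print('offset',R.T@(np.r_[CO+CR@np.array(k),.102]-s['position'])*100)
E
```

```text
13.9 [0.55064071 0.15530394 0.13702541] [ 4.6 38.8 96.7 -0.2 44.5  4.6] [-0.15163999 -0.1141375  -0.10305702] 0.3546272107429911
tcp clamp mm [-34.4186397   -8.25472006]
yaw 0.137430039347917
offset [-2.33839660e-04 -2.32099731e-02  3.50249896e+00]
offset [-0.09570337  0.00654823  3.50263656]
```

View pics/w6.png

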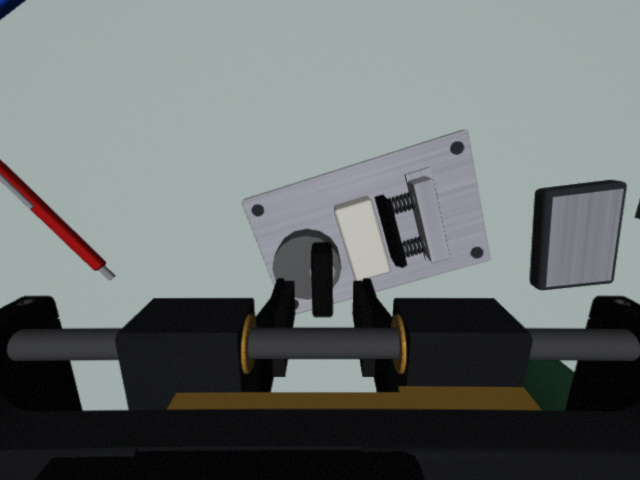

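Bar (322,280) lies midway between the fingers (about 290 and 360), parallel to them. I descend and grip it.

Request:
arm_command(
  targets=[
    {"rot": [0,0,0],"offset": [-0.02,0,1.2],"gripper": 0.65},
    {"rot": [0,0,0],"offset": [-0.02,0,2.4],"gripper": 0.65},
    {"rot": [0,0,0],"offset": [-0.02,0,3.45],"gripper": 0.65},
    {"rot": [0,0,0],"offset": [-0.02,0,3.45],"gripper": 0.65},
    {"rot": [0,0,0],"offset": [-0.02,0,3.45],"gripper": 1},
    {"rot": [0,0,0],"offset": [-0.02,0,3.45],"gripper": 1},
    {"rot": [0,0,0],"offset": [-0.02,0,3.45],"gripper": 1},
    {"rot": [0,0,0],"offset": [-0.02,0,3.45],"gripper": 1},
  ],
)

```text
time_s: 14.7
position: [0.5496, 0.1552, 0.1029]
tcp_rot: [[1.0, 0.004, -0.002], [0.004, -1.0, -0.002], [-0.002, 0.002, -1.0]]
force: [-0.7, 0.1, 1.9]
opening: 0.136
```

```bash
cat > st.py <<'E'
from h import *
s=bot.read_state(); R=s['tcp_rot']; F=R.T@s['force']; M=R.T@s['moment']
print('t',s['time_s'],'pos',s['position'].round(4),'clamp',(toclamp(s['position'])*1000).round(2),'yaw',np.degrees(np.arctan2(R[1,0],R[0,0])).round(2),'open mm',s['opening']*87,'Ftool',F.round(2),'Mtool',M.round(3),'tau6',s['tau'][5].round(3),'j6',s['joint_positions'][5].round(2))
a=np.arctan2(R[1,0],R[0,0]); print('knob angle if aligned',CY-a)
E
python3 st.py
```

```text
t 14.7 pos [0.5496 0.1552 0.1029] clamp [-35.48  -8.06] yaw 0.24 open mm 11.871707101628079 Ftool [-0.68 -0.11 -1.89] Mtool [-0.038 -0.282 -0.118] tau6 0.104 j6 4.52
knob angle if aligned 0.30029579236270704
```

Bar gripped (11.9 mm), giving a knob angle of 0.300. I turn clockwise 46° first, short of the expected contact.

Request:
arm_command(
  targets=[
    {"rot": [0,0,7],"offset": [-0.05,0,0],"gripper": 1},
    {"rot": [0,0,14],"offset": [-0.05,0,0],"gripper": 1},
    {"rot": [0,0,21],"offset": [-0.05,0,0],"gripper": 1},
    {"rot": [0,0,28],"offset": [-0.05,0,0],"gripper": 1},
    {"rot": [0,0,35],"offset": [-0.05,0,0],"gripper": 1},
    {"rot": [0,0,41],"offset": [-0.05,0,0],"gripper": 1},
    {"rot": [0,0,46],"offset": [-0.05,0,0],"gripper": 1},
  ],
)

```text
time_s: 15.4
position: [0.5493, 0.1553, 0.1029]
tcp_rot: [[0.695, -0.719, -0.001], [-0.719, -0.695, -0.002], [0.001, 0.002, -1.0]]
force: [-1.5, -0.0, 1.4]
opening: 0.136
```

```bash
python3 st.py
```

```text
t 15.4 pos [0.5493 0.1553 0.1029] clamp [-35.74  -7.86] yaw -45.97 open mm 11.860050869919625 Ftool [-1.06  1.13 -1.41] Mtool [-0.187 -0.241 -0.122] tau6 -0.362 j6 50.74
knob angle if aligned 1.1068156062257752
```

Request:
arm_command(
  targets=[
    {"rot": [0,0,3],"offset": [0,0,0],"gripper": 1},
    {"rot": [0,0,6],"offset": [0,0,0],"gripper": 1},
    {"rot": [0,0,9],"offset": [0,0,0],"gripper": 1},
    {"rot": [0,0,12],"offset": [0,0,0],"gripper": 1},
  ],
)

```text
time_s: 15.8
position: [0.5492, 0.1553, 0.1029]
tcp_rot: [[0.532, -0.847, -0.001], [-0.847, -0.532, -0.002], [0.001, 0.002, -1.0]]
force: [-2.1, -0.1, 1.4]
opening: 0.137
```

```bash
python3 st.py
```

```text
t 15.8 pos [0.5492 0.1553 0.1029] clamp [-35.75  -7.8 ] yaw -57.87 open mm 11.961237183249299 Ftool [-1.02  1.83 -1.41] Mtool [-0.291 -0.261 -0.15 ] tau6 -0.192 j6 62.64
knob angle if aligned 1.3146157523179154
```

Request:
arm_command(
  targets=[
    {"rot": [0,0,2],"offset": [0,0,0],"gripper": 1},
    {"rot": [0,0,4],"offset": [0,0,0],"gripper": 1},
    {"rot": [0,0,6],"offset": [0,0,0],"gripper": 1},
  ],
)

```text
time_s: 16.1
position: [0.5492, 0.1553, 0.1029]
tcp_rot: [[0.441, -0.898, -0.001], [-0.898, -0.441, -0.002], [0.001, 0.002, -1.0]]
force: [-0.9, 0.8, 0.2]
opening: 0.134
```

```bash
python3 st.py
```

```text
t 16.1 pos [0.5492 0.1553 0.1029] clamp [-35.78  -7.78] yaw -63.84 open mm 11.672432121313467 Ftool [-1.07  0.43 -0.21] Mtool [-0.293 -0.252 -0.129] tau6 -0.08 j6 68.6
knob angle if aligned 1.4187001577350027
```

Request:
arm_command(
  targets=[
    {"rot": [0,0,1.5],"offset": [0,0,0],"gripper": 1},
    {"rot": [0,0,3],"offset": [0,0,0],"gripper": 1},
  ],
)

```text
time_s: 16.3
position: [0.5492, 0.1554, 0.1029]
tcp_rot: [[0.393, -0.919, -0.001], [-0.919, -0.393, -0.002], [0.001, 0.002, -1.0]]
force: [-1.4, 0.4, 3.4]
opening: 0.136
```

```bash
python3 st.py
```

```text
t 16.3 pos [0.5492 0.1554 0.1029] clamp [-35.78  -7.77] yaw -66.85 open mm 11.867569127421193 Ftool [-0.9   1.13 -3.4 ] Mtool [-0.38  -0.419 -0.151] tau6 -0.017 j6 71.61
knob angle if aligned 1.4713194235740383
```

Request:
arm_command(
  targets=[
    {"rot": [0,0,1.5],"offset": [0,0,0],"gripper": 1},
    {"rot": [0,0,3],"offset": [0,0,0],"gripper": 1},
  ],
)

```text
time_s: 16.5
position: [0.5492, 0.1554, 0.1029]
tcp_rot: [[0.344, -0.939, -0.001], [-0.939, -0.344, -0.002], [0.001, 0.002, -1.0]]
force: [-2.6, 1.2, 5.9]
opening: 0.136
```

```bash
python3 st.py
```

```text
t 16.5 pos [0.5492 0.1554 0.1029] clamp [-35.76  -7.78] yaw -69.88 open mm 11.831410257770129 Ftool [-2.01  1.99 -5.89] Mtool [-0.4   -0.518 -0.166] tau6 0.026 j6 74.64
knob angle if aligned 1.5242181949788465
```

Request:
arm_command(
  targets=[
    {"rot": [0,0,1.5],"offset": [0,0,0],"gripper": 1},
    {"rot": [0,0,3],"offset": [0,0,0],"gripper": 1},
  ],
)

```text
time_s: 16.7
position: [0.5492, 0.1553, 0.1029]
tcp_rot: [[0.294, -0.956, -0.001], [-0.956, -0.294, -0.002], [0.002, 0.002, -1.0]]
force: [-1.6, 2.0, 4.2]
opening: 0.136
```

```bash
python3 st.py
```

```text
t 16.7 pos [0.5492 0.1553 0.1029] clamp [-35.77  -7.79] yaw -72.88 open mm 11.825734213812678 Ftool [-2.36  0.98 -4.17] Mtool [-0.459 -0.543 -0.282] tau6 0.07 j6 77.64
knob angle if aligned 1.5765871532442943
```

Request:
arm_command(
  targets=[
    {"rot": [0,0,1.5],"offset": [0,0,0],"gripper": 1},
    {"rot": [0,0,3],"offset": [0,0,0],"gripper": 1},
  ],
)

```text
time_s: 16.9
position: [0.5492, 0.1554, 0.1029]
tcp_rot: [[0.244, -0.97, -0.002], [-0.97, -0.244, -0.002], [0.002, 0.002, -1.0]]
force: [-3.4, 1.2, 5.0]
opening: 0.133
```

```bash
python3 st.py
```

```text
t 16.9 pos [0.5492 0.1554 0.1029] clamp [-35.8   -7.75] yaw -75.87 open mm 11.56560567160582 Ftool [-1.97  2.98 -5.02] Mtool [-0.477 -0.48  -0.253] tau6 0.113 j6 80.63
knob angle if aligned 1.628712971097766
```

Request:
arm_command(
  targets=[
    {"rot": [0,0,1.5],"offset": [0,0,0],"gripper": 1},
    {"rot": [0,0,3],"offset": [0,0,0],"gripper": 1},
  ],
)

```text
time_s: 17.1
position: [0.5492, 0.1554, 0.1029]
tcp_rot: [[0.193, -0.981, -0.002], [-0.981, -0.193, -0.002], [0.002, 0.002, -1.0]]
force: [-3.4, 0.9, 6.1]
opening: 0.134
```

```bash
cat > av.py <<'E'
from h import *
M=[];F=[];A=[]
for i in range(8):
    viewer.capture('wrist'); s=bot.read_state(); R=s['tcp_rot']; M.append(R.T@s['moment']);F.append(R.T@s['force']); A.append(CY-np.arctan2(R[1,0],R[0,0]))
M=np.array(M); a=np.mean(A); print('t',s['time_s'],'a',a,'M',M.mean(0),'sd',M[:,2].std()/8**.5,'F',np.mean(F,0)); print('N est',(-M[:,2].mean()-.14)/(.01*np.sin(a)+.0055), 'j6',s['joint_positions'][5])
E
python3 av.py
```

```text
t 17.5 a 1.6801965489443518 M [-0.52998815 -0.48796222 -0.27294966] sd 0.006585969369744294 F [-2.4853601   2.34060887 -5.82146106]
N est 8.610608163512047 j6 83.57164253890403
```

The moment gives about 8.6 N, and the geometry (contact near 1.50 rad) about 9 N; they agree. I turn 5° more, in small steps.

Request:
arm_command(
  targets=[
    {"rot": [0,0,1.5],"offset": [0,0,0],"gripper": 1},
    {"rot": [0,0,3],"offset": [0,0,0],"gripper": 1},
    {"rot": [0,0,4.5],"offset": [0,0,0],"gripper": 1},
  ],
)

```text
time_s: 17.8
position: [0.5492, 0.1554, 0.1029]
tcp_rot: [[0.116, -0.993, -0.001], [-0.993, -0.116, -0.002], [0.002, 0.002, -1.0]]
force: [-2.5, 2.5, 6.0]
opening: 0.133
```

```bash
python3 av.py
```

```text
t 18.2 a 1.7583605082806333 M [-0.55392712 -0.45354524 -0.35282682] sd 0.013447035472300332 F [-2.27335151  2.46516843 -5.53260958]
N est 13.887907570209627 j6 88.05902537973314
```

Request:
arm_command(
  targets=[
    {"rot": [0,0,0],"offset": [0,0,0],"gripper": 0.75},
    {"rot": [0,0,0],"offset": [0,0,0],"gripper": 0.65},
    {"rot": [0,0,0],"offset": [0,0,0],"gripper": 0.65},
    {"rot": [0,0,0],"offset": [0,0,0],"gripper": 0.65},
    {"rot": [0,0,0],"offset": [0,0,-1],"gripper": 0.65},
    {"rot": [0,0,0],"offset": [0,0,-2.5],"gripper": 0.65},
    {"rot": [0,0,0],"offset": [0,0,-5],"gripper": 0.65},
  ],
)

```text
time_s: 18.9
position: [0.5488, 0.1551, 0.1524]
tcp_rot: [[0.117, -0.993, -0.004], [-0.993, -0.117, -0.003], [0.002, 0.004, -1.0]]
force: [0.5, -0.1, -0.9]
opening: 0.352
```

Request:
arm_command(
  targets=[
    {"rot": [0,0,-4],"offset": [-0.2,1.3,-2],"gripper": 0.65},
    {"rot": [0,0,-8],"offset": [-0.4,2.6,-4],"gripper": 0.65},
    {"rot": [0,0,-10.7],"offset": [-0.4,2.6,-4.2],"gripper": 0.65},
    {"rot": [0,0,-10.7],"offset": [-0.4,2.6,-4.2],"gripper": 0.65},
    {"rot": [0,0,-10.7],"offset": [-0.4,2.6,-4.2],"gripper": 0.65},
  ],
)

```text
time_s: 19.4
position: [0.5235, 0.1563, 0.195]
tcp_rot: [[0.298, -0.954, -0.0], [-0.954, -0.298, -0.002], [0.002, 0.001, -1.0]]
force: [-0.9, 0.9, 0.4]
opening: 0.352
```

```bash
python3 st.py; python3 m.py; python3 - <<'E'
from h import *
c=cap('wrist'); f=c['frame']; cv2.imwrite('pics/w7c.png',cv2.resize(f[40:260,220:420],None,fx=2.7,fy=2.7,interpolation=cv2.INTER_CUBIC)[:,:,::-1])
g=cv2.cvtColor(f,cv2.COLOR_RGB2GRAY)
p=proj(c,[[*(CO+CR@[-.036,-.008]),.054]])[0].astype(int); x,y=p; m=(g[y-30:y+30,x-35:x+35]<38).astype(np.uint8)
n,l,st,ce=cv2.connectedComponentsWithStats(m); i=1+np.argmax(st[1:,4]); k=np.argwhere(l==i)[:,::-1]+[x-35,y-30]
print('bar',cv2.minAreaRect((toclamp(ray(c,k,.054))*1000).astype(np.float32)))
E
```

```text
t 19.4 pos [0.5235 0.1563 0.195 ] clamp [-60.03   0.8 ] yaw -72.65 open mm 30.616309221381936 Ftool [-1.14  0.54 -0.41] Mtool [-0.177  0.02  -0.037] tau6 -0.009 j6 77.71
knob angle if aligned 1.572506834930299
-12 [(-14.8, 4.7), (-10.5, 2.6), (12.4, -8.0), (20.2, 3.8), (21.9, -1.7), (23.1, 1.6), (24.3, -2.2), (25.5, 2.2), (26.8, -1.9), (28.0, 1.8), (29.3, -2.4), (32.0, 4.3)]
-6 [(-16.9, 1.9), (-13.5, -2.6), (-11.3, 7.0), (12.4, -8.0), (19.1, 7.0), (30.8, -2.7), (32.3, 3.3)]
0 [(-11.1, 5.6), (12.4, -8.0), (19.1, 7.3), (30.6, -3.0), (32.2, 3.5)]
6 [(-11.1, 5.9), (12.4, -8.1), (19.2, 7.4), (30.6, -3.1), (32.2, 3.5)]
12 [(-14.9, -1.9), (-13.0, 4.7), (-10.6, 2.8), (12.4, -7.8), (20.4, 4.5), (23.0, 2.7), (24.3, -3.4), (25.6, 2.5), (26.7, -2.7), (28.0, 2.7), (29.3, -3.4), (32.1, 3.8)]
eraser in plate mm ((0.5065116882324219, -0.8467235565185547), (49.59727478027344, 23.44464683532715), 89.8837661743164)
bar ((-33.752262115478516, -8.280576705932617), (12.466744422912598, 40.15154266357422), 80.4813461303711)
```

View pics/w7c.png

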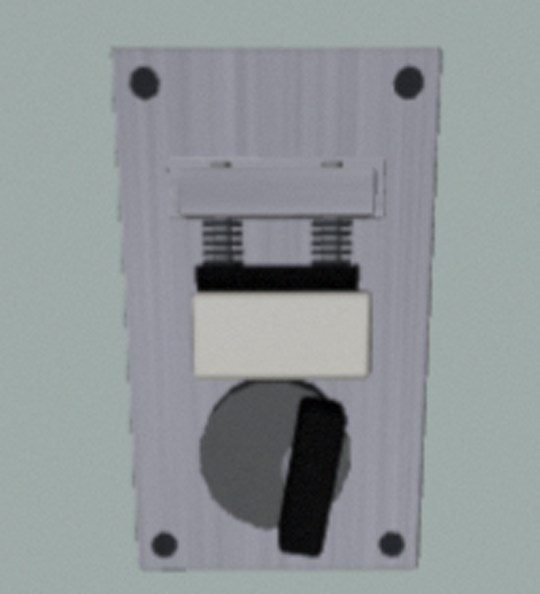

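The jaw's back edge moved from 16.5 to 19.1 mm (2.6 mm × 5 N/mm ≈ 13 N), which agrees with the torque estimate of 13.9 N. The picture shows the eraser square between jaw and lobe, with the gripper clear of everything. I hand in.

```bash
python3 -c "
from h import *
print(ticket.hand_in())"
```

```text
the job is handed in; nothing more can be done
None
```

The job is handed in: the eraser is clamped in the bed at about 13 N, and nothing moved touched the bystanders as far as I know. I didn't re-measure the bystanders' positions at the end. The hand-in gives no verdict.

- **Placing:** I gripped the small eraser by its ends and laid it flat in the bed, clear of both jaw and lobe, then let go. In the last picture it is square to the jaw within about 0.2°, and 1–2 mm off the bed point along the jaw.
- **Clamping:** I turned the knob clockwise from 0.30 to about 1.75 rad, let go of it and backed the gripper off.
- **Squeeze force:** The jaw moved 2.5–2.65 mm, which at 5 N/mm is 12.5–13 N. The turning moment gave about 13.9 N. Both are well inside 8–18 N.
- **What disagreed:**
  - While I held the knob there was an unexplained upward force of about 6 N on the tool.
  - After release the bar measured about 1.74 rad against 1.76 while gripped, which is within measuring error.
  - Joint 6 came within 0.1° of its limit while lining up to grip the eraser, so I used the opposite half turn instead.

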